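# Load the specimen carrier on the microscope stage and start the scan

## Robot

A 7-joint arm with a two-finger parallel gripper is mounted at the origin on the work surface. World frame = base frame: x ahead of the robot, y to its left, z up, the work surface at z = 0. Lengths are in m, angles in rad, forces in N, time in s.
With the tool pointing down it reaches from about 0.425 to 0.875 m from the base axis. Payload 4.7 kg.
Tool frame: the origin (TCP) lies on the centre line of the jaws, within the pads' length; the fingertips stand 14 mm ahead of it and the grasp point (between the pads) lies 5 mm behind it; z points along the fingers, y is the line along which they close (so a half turn about z gives the same grasp; the last joint's range is limited). The gripper opens to 87 mm and grips with 3 to 60 N. Pads are 19 mm wide; open, the fingers measure 117 mm over their backs; the gripper's body (75 mm by 190 mm) begins 51 mm behind the grasp point.
Start: joints at [-1.13, 0.321, -0.07, 1.45, 0.023, 1.371, -0.057], TCP at [0.269, 0.592, 0.237] pointing down, gripper open.
Joint ranges: [-2.86, 2.86], [-0.3, 2.09], [-1.38, 1.24], [0.06, 2.45], [-1.56, 4.7], [0.09, 2.05], [-2.69, 2.69]. Speed limits (rad/s): [2.57, 2.57, 3.14, 3.14, 3.14, 3.14, 3.14].

## Interface

Orientations are given as a rotation vector (axis times angle).
In Python, from bench import * gives the robot as it stands.
- The arm moves only by the shell command python3 -m jog 'ROWS' [FORCE]. ROWS is JSON, a list of rows, each an object of numbers: "claw": the finger opening in mm, from 0 to 87; "dx", "dy", "dz": the shift along the tool's x, y, z in mm; "spin": the turn about the tool's z in degrees. In form: [{"claw": .., "dx": .., "dy": .., "dz": .., "spin": ..}, ...]. A call has 1 to 20 rows; each row is the pose to reach, as a shift and turn from the pose commanded when the call began, along the tool's axes at that moment; what a row does not reach only later rows make up. A row lasts 1/12 s, in which the tool goes at most 41.7 mm and 7.16 degrees, less where a joint would pass 70% of its speed; a pose out of reach is approached as far as the arm can. A call with a gripper value outside its range is refused whole. The fingers move at their own pace and stop on an object; FORCE is the grip in N (left out, the last holds). Time passes only in rows, so rows that repeat a pose let the fingers close. It gives the time, the measured TCP pose, the force, the opening and the grip force at its end, in the units of the state.
- get_state(): the state, without advancing time (a new reading comes with each control period).
- get_image(name): name is "scene" or "top" or "wrist"; returns a dict with "frame" (420x560x3 uint8, red, green, blue), "depth" (420x560 float32, m along the optical axis (not along the pixel's ray), 0 where there is no reading), "K" (3x3 intrinsics, pixels), "T" (4x4, takes a point from camera to world coordinates); the wrist camera has in their place "mount" (4x4, takes a point from camera to tool coordinates, whose origin is the TCP and whose axes are the flange's). Camera axes: x right, y down, z forward; pixel columns grow to the right and rows downward; lengths in m; the calibration is good to about 2 mm. A picture is of the moment at which its call begins: read the wrist's pose just before it.
- close_job(): hands the job in; it is judged then, once.
The state is a dict: "time": time; "joint_positions": joint angles; "qd": joint speeds; "joint_torque": joint torques, N m; "position": TCP position; "tool_rot": TCP orientation; "ft_force": force on the tool from outside, world axes, zero at the start; "torque": the same for the moment, N m; "grip_width": opening from 0.0 (shut) to 1.0 (fully open); "grip_force": force on a finger pad.
Only numpy, scipy, OpenCV 4.12 (cv2) and the standard library are available. Lean on these libraries where they do the work, as an engineer would, in place of code of your own. Each camera call takes 0.05 s, during which the arm holds its last target. There are 200 camera calls.

## Task

Lift the specimen carrier that has the flat blade (the others have round studs) straight up out of its tight tray pocket by its blade, keep it level, and set it down gently, not dropped, in the centre of the round pad on the microscope stage, and let go. Then flip up the guard on the control box until it stays up, press the start button beneath it all the way down, and leave the guard up and the button released. Leave the other carriers, the bottle, the screwdriver and the slide box where they are.

Things in the scene. Friction and masses are not known exactly. Their poses are not given: they have to be found in the camera images.
- carrier: Carrier to load: aluminium disc 44 mm in diameter, 12 mm thick, 35 to 70 g, with an upright flat blade, its only grip: 8 mm thick (along own x), 26 mm long (along own y), top 44 mm above the underside, centred 8 mm off the disc's centre towards own -x. A flat 10 mm specimen lies on the +x side. Origin: centre of the underside, z up; any yaw. Starts in a tray pocket, disc flush with the tray's top.
- spare_a: A spare specimen carrier: the same aluminium disc, but with a round upright stud (12 mm diameter, top 44 mm above the underside) instead of the blade, standing 8 mm off the disc's centre on its -x side. Origin: centre of the underside. Sits in its own tray pocket; leave it there.
- spare_b: A spare specimen carrier: the same aluminium disc, but with a round upright stud (12 mm diameter, top 44 mm above the underside) instead of the blade, standing 8 mm off the disc's centre on its -x side. Origin: centre of the underside. Sits in its own tray pocket; leave it there.
- spare_c: A spare specimen carrier: the same aluminium disc, but with a round upright stud (12 mm diameter, top 44 mm above the underside) instead of the blade, standing 8 mm off the disc's centre on its -x side. Origin: centre of the underside. Sits in its own tray pocket; leave it there.
- tray: Fixed grey tray 150 x 150 x 20 mm with four round pockets 46 mm in diameter and 12 mm deep (floors 8 mm above the table), centred at x = +-33 mm, y = +-33 mm in its frame. Each holds one carrier. Origin: centre of the underside; z up.
- stage: Fixed. Origin: table level, under the pad's centre. Steel drum 110 mm wide, top 75 mm high, on a black foot 140 mm wide. On the drum round the pad 3 pillars, 10 mm thick, tops 110 mm high, 48 mm from the centre at 0, +-120 deg from own +x: fingers opened wide hit them. 110 mm out on +x a column 26 mm thick, 240 mm high, with a clamp 45 x 40 mm (nearest face 92 mm out) at 175 to 205 mm.
- pad (a point): Centre of the top face of the raised round pad (flat, 56 mm in diameter, 5 mm high) on the microscope stage; the face is 80 mm above the table.
- console: Fixed white control box 150 (x) x 170 (y) x 50 (z) mm; origin: centre of the underside; z up. On its top are the guard and, under it, the start button.
- guard_hinge (a point): Middle of the guard's hinge axis, which runs along the control box's y, at x = 22 mm in its frame and just on its top (50 mm above the table).
- guard (a joint): Angle of the grey guard (rad): 0 shut, 1.5 open (stop). A free 40 g cap from the hinge 62 mm towards the box's -x, 62 mm wide, 32 mm high, with an upright tab on top (8 mm thick along x, 30 mm wide, top 75 mm above the box, centred 30 mm from the hinge, right over the button). Its -x end swings up and over to +x: push the tab's upper end to +x. It falls shut below 0.85 rad, beyond that to the stop.
- start_top (a point): Centre of the top face of the start button, 22 mm above the control box's top, at x = -10 mm, y = 0 in its frame; black cap 28 mm in diameter in a steel collar 44 mm in diameter, 12 mm high.
- start (a joint): Travel of the start button (m): 0 released, 0.006 fully down; spring loaded, pressed straight down with about 5 N; springs back.
- bottle: Amber bottle 48 mm in diameter, 130 mm tall, standing loose. Origin: centre of the underside.
- screwdriver: Screwdriver 150 mm long lying loose on the table along its own x.
- slidebox: Closed black slide box 60 x 85 x 28 mm, loose. Origin: centre of the underside.
Mind the look-alikes: they are no part of the job. What is shaped like the stage but orange or yellow is not meant.

How it is judged:
By the outcome, as a careful person would: the job done as asked, in the order asked, and still so for the second after the job is handed in, with the robot touching nothing.
It also fails if it takes over 58 s, if anything falls off the work surface, if the arm or the gripper's body presses on something with over 40 N, if the wrist force passes 120 N, or if a joint passes its speed limit or range.

## Working session

There is one attempt and no reset: what is moved stays moved. The work goes in short steps, Python scripts to look and compute and a shell command to move; the robot and the scene stay as the last step left them, time stands still between calls to the robot, and variables do not carry over. Pictures are saved under pics/ and viewed, at most 10 in all, crops included, and the job is handed in when it is done.

```bash
ls; mkdir -p pics; cat > h.py <<'E'
from bench import *
import numpy as np, cv2
from scipy.spatial.transform import Rotation as R
def snap(n,f):
    s=get_state(); im=get_image(n)
    cv2.imwrite(f'pics/{f}.png',im['frame'][:,:,::-1])
    T=im.get('T')
    if T is None:
        P=np.eye(4);P[:3,:3]=R.from_rotvec(s['tool_rot']).as_matrix();P[:3,3]=s['position'];T=P@im['mount']
    np.savez(f'pics/{f}.npz',f=im['frame'],d=im['depth'],K=im['K'],T=T)
def load(f):
    z=np.load(f'pics/{f}.npz');d=z['d'];K=z['K'];T=z['T']
    v,u=np.mgrid[:d.shape[0],:d.shape[1]]
    c=np.stack([(u-K[0,2])/K[0,0]*d,(v-K[1,2])/K[1,1]*d,d],-1)
    W=c@T[:3,:3].T+T[:3,3]; W[d==0]=np.nan
    return z['f'],W
E
python3 - <<'E'
from h import *
s=get_state(); print(s)
print(R.from_rotvec(s['tool_rot']).as_matrix().round(3))
snap('top','top1'); snap('scene','sc1')
E
```

```text
pics
{'time': 0.0, 'joint_positions': array([-1.12990857,  0.32181338, -0.07007537,  1.45171291,  0.02261892,
        1.37079672, -0.05690984]), 'qd': array([-7.73299522e-05, -1.22042129e-03,  1.55681868e-03, -2.79019242e-05,
        8.90583828e-04, -1.31624546e-03,  2.01641635e-03]), 'joint_torque': array([-7.61686283e-05, -4.91273367e+01, -4.03603585e-01, -3.12541544e+01,
       -6.36838214e-02,  4.33897250e-02,  1.77861148e-04]), 'position': array([0.26889738, 0.59117377, 0.23544865]), 'tool_rot': array([-6.65232936e-01, -3.07005363e+00,  3.01817150e-03]), 'ft_force': array([-0.12772095, -0.1815115 , -0.52363664]), 'torque': array([ 0.07975229,  0.02544323, -0.00479031]), 'grip_force': 0.0, 'grip_width': 0.9998566126622173}
[[-0.91   0.414 -0.001]
 [ 0.414  0.91  -0.002]
 [-0.    -0.002 -1.   ]]
```

View pics/top1.png

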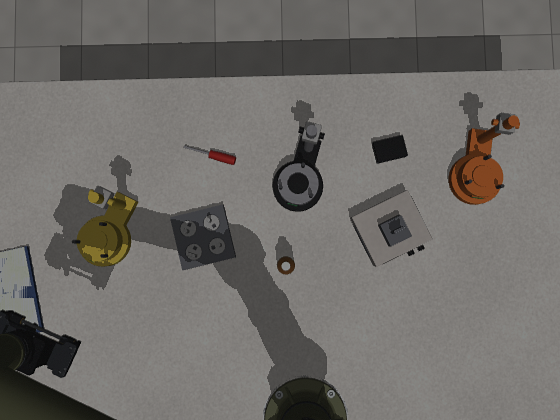

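View pics/sc1.png

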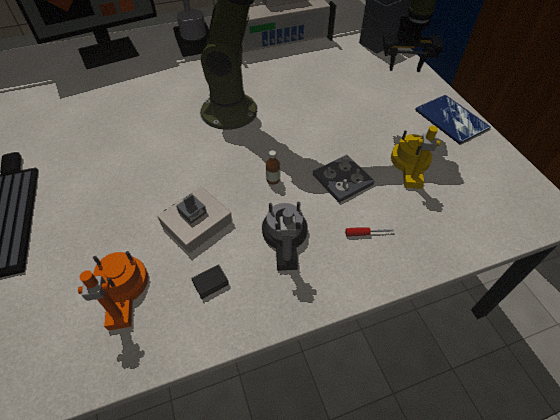

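The top view shows the tray at about (204,236), the steel stage at (298,184) with its column towards (312,135), the console at (390,228) with the guard on it, and the bottle at (286,265). The orange and yellow stages are decoys.

```bash
python3 - <<'E'
from h import *
f,W=load('top1')
np.set_printoptions(precision=4,suppress=True)
z=W[...,2]
def comp(m,name):
    p=W[m]; 
    (c,s,a)=cv2.minAreaRect((p[:,:2]*1000).astype(np.float32)); print(name,m.sum(),'med',np.nanmedian(p,0),'rect',np.round(c,1),np.round(s,1),round(a,1))
def box(u0,u1,v0,v1,z0,z1):
    m=np.zeros(z.shape,bool); m[v0:v1,u0:u1]=1
    return m&(z>z0)&(z<z1)
comp(box(165,242,200,272,.014,.026),'tray')
m=box(165,242,200,272,.035,.06); n,l,st,_=cv2.connectedComponentsWithStats(m.astype(np.uint8))
for i in range(1,n):
    if st[i,4]>2: comp(l==i,'stud')
comp(box(260,330,150,215,.068,.084),'drum/pad')
m=box(260,330,120,215,.09,.25); n,l,st,_=cv2.connectedComponentsWithStats(m.astype(np.uint8))
for i in range(1,n):
    if st[i,4]>1: comp(l==i,'pillar/col')
comp(box(345,435,180,270,.045,.056),'console')
comp(box(345,435,180,270,.075,.09),'cap')
comp(box(345,435,180,270,.1,.14),'tab')
comp(box(270,300,230,280,.1,.15),'bottle')
A=cv2.resize(f[195:275,165:245],(380,380),interpolation=cv2.INTER_CUBIC);B=cv2.resize(f[185:265,350:430],(380,380),interpolation=cv2.INTER_CUBIC)
cv2.imwrite('pics/crop1.png',np.hstack([A,B])[:,:,::-1])
E
```

```text
tray 2671 med [0.497  0.2717 0.0206] rect [496.9 272. ] [150.  150.9] 12.8
stud 17 med [0.5412 0.2507 0.0515] rect [542.4 251.9] [11.5  8.5] 88.0
stud 19 med [0.5129 0.3122 0.0506] rect [513.7 313.3] [ 8.5 10.7] 1.7
stud 17 med [0.4756 0.2245 0.0515] rect [474.4 224.3] [10.9  8.2] 89.7
stud 34 med [0.4504 0.2985 0.0512] rect [450.  299.5] [25.6  8.1] 70.4
drum/pad 1225 med [0.6325 0.0076 0.0766] rect [633.5   6.4] [106.8 108.3] 88.8
pillar/col 434 med [ 0.7345 -0.0237  0.2047] rect [742.2 -25.8] [63.9 45.4] 73.2
pillar/col 15 med [ 0.6773 -0.0068  0.1115] rect [677.7  -6.6] [8.  8.4] 37.1
pillar/col 12 med [0.6202 0.0541 0.1104] rect [621.   54.2] [5.5 8.4] 88.8
pillar/col 15 med [ 0.5967 -0.0256  0.1095] rect [597.6 -24.5] [7.8 9.3] 87.1
console 2726 med [ 0.5136 -0.2342  0.0506] rect [ 509.8 -242. ] [149.9 172.2] 24.8
cap 507 med [ 0.5005 -0.245   0.083 ] rect [ 501.8 -246.4] [61.2 63.9] 25.3
tab 47 med [ 0.5033 -0.244   0.1254] rect [ 503.1 -245.5] [ 7.5 29.6] 26.0
bottle 70 med [0.4182 0.045  0.1302] rect [419.3  43.5] [22.1 26.6] 67.0
```

View pics/crop1.png

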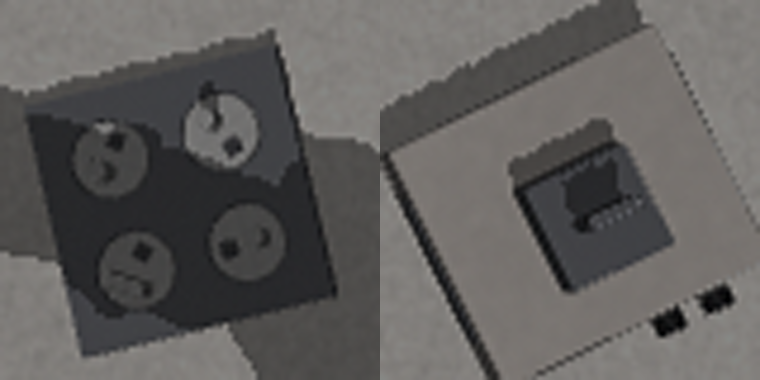

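The crop shows the bladed carrier in the tray's lower-left pocket: its blade is at crop (130,280), with the specimen on the far side of the disc. The measured points agree with the given sizes: blade 25.6 x 8.1 mm with its top at z 51 mm, pocket centre within 0.2 mm of the tray geometry, and pillars at 48 mm radius. I'll move above the blade now.

```bash
cat >> h.py <<'E'
def go(x,y,z,yaw):  # mm, deg of tool y in world; prints shift
    s=get_state(); M=R.from_rotvec(s['tool_rot']).as_matrix()
    d=M.T@(np.array([x,y,z])-s['position']*1000)
    cur=np.degrees(np.arctan2(M[1,1],M[0,1])); sp=-((yaw-cur+180)%360-180)
    print('t',round(s['time'],2),'shift',d.round(1),'spin',round(sp,1),'tilt',np.degrees(np.arccos(-M[2,2])).round(2),'F',s['ft_force'].round(1),'w',round(s['grip_width']*87,1),'gf',round(s['grip_force'],1),'p',(s['position']*1000).round(1),'yaw',cur.round(1))
E
python3 -c "
from h import *
go(449.9,299.6,140,-19.6); print(get_image('wrist')['mount'].round(3))"
```

```text
t 0.1 shift [-285.5 -190.4   95.9] spin 85.1 tilt 0.1 F [ 0.1 -0.2  0.5] w 87.0 gf 0.0 p [268.9 591.2 235.6] yaw 65.5
[[ 0.001 -0.968 -0.252  0.07 ]
 [ 1.     0.001 -0.    -0.   ]
 [ 0.001 -0.252  0.968 -0.148]
 [ 0.     0.     0.     1.   ]]
```

```bash
python3 -m jog '[{"claw":40,"dx":-285,"dy":-190,"dz":0,"spin":85},{"claw":40,"dx":-285,"dy":-190,"dz":0,"spin":85},{"claw":40,"dx":-285,"dy":-190,"dz":0,"spin":85},{"claw":40,"dx":-285,"dy":-190,"dz":0,"spin":85},{"claw":40,"dx":-285,"dy":-190,"dz":0,"spin":85},{"claw":40,"dx":-285,"dy":-190,"dz":0,"spin":85},{"claw":40,"dx":-285,"dy":-190,"dz":96,"spin":85},{"claw":40,"dx":-285,"dy":-190,"dz":96,"spin":85},{"claw":40,"dx":-285,"dy":-190,"dz":96,"spin":85},{"claw":40,"dx":-285,"dy":-190,"dz":96,"spin":85},{"claw":40,"dx":-285,"dy":-190,"dz":96,"spin":85},{"claw":40,"dx":-285,"dy":-190,"dz":96,"spin":85},{"claw":40,"dx":-285,"dy":-190,"dz":96,"spin":85},{"claw":40,"dx":-285,"dy":-190,"dz":96,"spin":85},{"claw":40,"dx":-285,"dy":-190,"dz":96,"spin":85},{"claw":40,"dx":-285,"dy":-190,"dz":96,"spin":85}]'
python3 - <<'E'
from h import *
go(449.9,299.6,40,-19.6)
snap('wrist','w1'); f,W=load('w1')
z=W[...,2]; m=(z>.045)&(z<.056)&(np.hypot(W[...,0]-.45,W[...,1]-.2996)<.03)
p=W[m]; print(m.sum(),np.median(p,0),cv2.minAreaRect((p[:,:2]*1000).astype(np.float32)))
E
```

```text
time: 1.48
position: [0.4498, 0.301, 0.1407]
tool_rot: [-2.563, -1.817, -0.0]
ft_force: [-0.0, 0.1, 0.3]
grip_width: 0.458
grip_force: 0.0
t 1.48 shift [ -1.3   0.6 100.7] spin 0.3 tilt 0.01 F [-0.   0.1  0.3] w 39.8 gf 0.0 p [449.8 301.  140.7] yaw -19.3
338 [0.45028201 0.30053195 0.05207008] ((450.0497741699219, 299.74395751953125), (25.48702049255371, 7.047901630401611), 70.72911834716797)
```

View pics/w1.png

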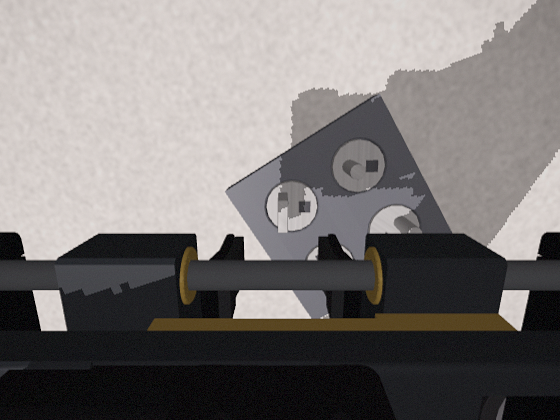

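The wrist view shows the bladed carrier at (290,205), between the open fingers (columns 230-330). Its blade measures (450.0, 299.7), which agrees with the top camera. Next I descend and grip.

```bash
python3 -m jog '[{"claw":40,"dx":-1,"dy":0.6,"dz":40,"spin":0},{"claw":40,"dx":-1,"dy":0.6,"dz":75,"spin":0},{"claw":40,"dx":-1,"dy":0.6,"dz":95,"spin":0},{"claw":40,"dx":-1,"dy":0.6,"dz":102,"spin":0},{"claw":40,"dx":-1,"dy":0.6,"dz":102,"spin":0},{"claw":40,"dx":-1,"dy":0.6,"dz":102,"spin":0}]'
python3 -c "
from h import *
go(450,299.7,38,-19.5)"
```

```text
time: 2.03
position: [0.4508, 0.3001, 0.0394]
tool_rot: [-2.564, -1.815, -0.002]
ft_force: [-0.3, 0.7, 1.0]
grip_width: 0.465
grip_force: 0.0
t 2.03 shift [-0.7 -0.6  1.4] spin 0.1 tilt 0.07 F [-0.3  0.7  1. ] w 40.4 gf 0.0 p [450.8 300.1  39.4] yaw -19.4
```

```bash
python3 -m jog '[{"claw":20,"dx":-0.7,"dy":-0.6,"dz":1},{"claw":6,"dx":-0.7,"dy":-0.6,"dz":1},{"claw":4,"dx":-0.7,"dy":-0.6,"dz":1},{"claw":4,"dx":-0.7,"dy":-0.6,"dz":1},{"claw":4,"dx":-0.7,"dy":-0.6,"dz":1},{"claw":4,"dx":-0.7,"dy":-0.6,"dz":1},{"claw":4,"dx":-0.7,"dy":-0.6,"dz":1},{"claw":4,"dx":-0.7,"dy":-0.6,"dz":1}]' 30
python3 -c "
from h import *
go(450,299.7,38,-19.5)"
```

```text
t 2.03 shift [-0.7 -0.6  1.4] spin 0.1 tilt 0.07 F [-0.3  0.7  1. ] w 40.4 gf 0.0 p [450.8 300.1  39.4] yaw -19.4$[0]: bad value
```

```bash
python3 -m jog '[{"claw":20,"dx":-0.7,"dy":-0.6,"dz":1,"spin":0},{"claw":6,"dx":-0.7,"dy":-0.6,"dz":1,"spin":0},{"claw":4,"dx":-0.7,"dy":-0.6,"dz":1,"spin":0},{"claw":4,"dx":-0.7,"dy":-0.6,"dz":1,"spin":0},{"claw":4,"dx":-0.7,"dy":-0.6,"dz":1,"spin":0},{"claw":4,"dx":-0.7,"dy":-0.6,"dz":1,"spin":0},{"claw":4,"dx":-0.7,"dy":-0.6,"dz":1,"spin":0},{"claw":4,"dx":-0.7,"dy":-0.6,"dz":1,"spin":0}]' 30
python3 -c "
from h import *
go(450,299.7,38,-19.5)"
```

```text
time: 2.7
position: [0.4496, 0.2993, 0.0379]
tool_rot: [2.565, 1.814, 0.001]
ft_force: [-0.1, -1.3, 2.7]
grip_width: 0.088
grip_force: 30.0
t 2.7 shift [ 0.5  0.2 -0.1] spin 0.0 tilt 0.04 F [-0.1 -1.3  2.7] w 7.7 gf 30.0 p [449.6 299.3  37.9] yaw -19.5
```

```bash
python3 -m jog '[{"claw":4,"dx":0,"dy":0,"dz":-3,"spin":0},{"claw":4,"dx":0,"dy":0,"dz":-6,"spin":0},{"claw":4,"dx":0,"dy":0,"dz":-10,"spin":0},{"claw":4,"dx":0,"dy":0,"dz":-14,"spin":0},{"claw":4,"dx":0,"dy":0,"dz":-20,"spin":0},{"claw":4,"dx":0,"dy":0,"dz":-28,"spin":0},{"claw":4,"dx":0,"dy":0,"dz":-45,"spin":0},{"claw":4,"dx":0,"dy":0,"dz":-70,"spin":0},{"claw":4,"dx":0,"dy":0,"dz":-100,"spin":0},{"claw":4,"dx":0,"dy":0,"dz":-130,"spin":0},{"claw":4,"dx":0,"dy":0,"dz":-150,"spin":0},{"claw":4,"dx":0,"dy":0,"dz":-150,"spin":0}]'
python3 -c "
from h import *
go(634.5,15.3,190,-107.3); go(580,95,190,-107.3)"
```

```text
time: 3.7
position: [0.4517, 0.3009, 0.1936]
tool_rot: [-2.564, -1.813, -0.015]
ft_force: [1.4, -0.3, -0.3]
grip_width: 0.091
grip_force: 30.0
t 3.7 shift [-208.5  267.4    3. ] spin 87.8 tilt 0.55 F [ 1.4 -0.3 -0.3] w 7.9 gf 30.0 p [451.7 300.9 193.6] yaw -19.5
t 3.7 shift [-151.5  189.5    3.2] spin 87.8 tilt 0.55 F [ 1.4 -0.3 -0.3] w 7.9 gf 30.0 p [451.7 300.9 193.6] yaw -19.5
```

```bash
python3 -m jog '[{"claw":4,"dx":-10,"dy":13,"dz":0,"spin":5},{"claw":4,"dx":-20,"dy":26,"dz":0,"spin":12},{"claw":4,"dx":-33,"dy":41,"dz":0,"spin":19},{"claw":4,"dx":-46,"dy":57,"dz":0,"spin":26},{"claw":4,"dx":-59,"dy":73,"dz":0,"spin":33},{"claw":4,"dx":-72,"dy":89,"dz":0,"spin":40},{"claw":4,"dx":-85,"dy":105,"dz":0,"spin":47},{"claw":4,"dx":-98,"dy":121,"dz":0,"spin":54},{"claw":4,"dx":-111,"dy":137,"dz":0,"spin":61},{"claw":4,"dx":-124,"dy":153,"dz":0,"spin":68},{"claw":4,"dx":-135,"dy":168,"dz":0,"spin":75},{"claw":4,"dx":-145,"dy":180,"dz":0,"spin":81},{"claw":4,"dx":-151,"dy":189,"dz":0,"spin":86},{"claw":4,"dx":-151,"dy":189,"dz":0,"spin":87.8},{"claw":4,"dx":-151,"dy":189,"dz":0,"spin":87.8}]'
python3 - <<'E'
from h import *
go(634.5,15.3,190,-107.3)
snap('wrist','w2')
E
```

```text
time: 4.95
position: [0.5771, 0.0927, 0.1871]
tool_rot: [3.105, -0.475, -0.001]
ft_force: [-1.0, 0.3, -0.6]
grip_width: 0.088
grip_force: 30.0
t 4.95 shift [78.  56.7 -2.9] spin -0.1 tilt 0.07 F [-1.   0.3 -0.6] w 7.7 gf 30.0 p [577.1  92.7 187.1] yaw -107.4
```

View pics/w2.png

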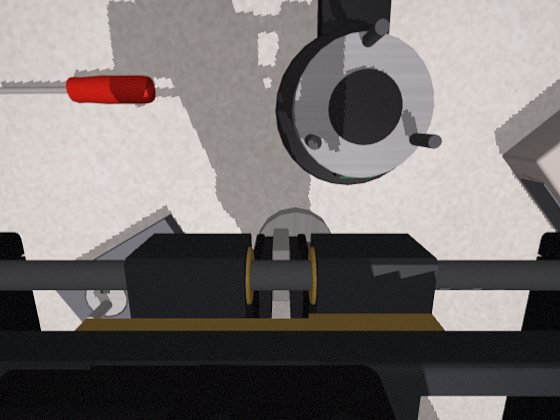

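The wrist view shows the carrier held level between the fingers at (295,220). The stage pad is at (365,107), with pillars at (375,33), (428,141) and (313,142). The wrist camera side faces the column here, so I'll turn half round to keep it clear, after measuring the pad.

```bash
python3 - <<'E'
from h import *
f,W=load('w2'); z=W[...,2]
r=np.hypot(W[...,0]-.6325,W[...,1]-.007)
m=(z>.0778)&(z<.0825)&(r<.032)
(c,rad)=cv2.minEnclosingCircle((W[m][:,:2]*1000).astype(np.float32)); print('pad',m.sum(),c,rad,np.median(W[m],0))
m=(z>.106)&(z<.116)&(r<.06)
n,l,st,_=cv2.connectedComponentsWithStats(m.astype(np.uint8))
for i in range(1,n):
    if st[i,4]>5: p=W[l==i]; print('pil',st[i,4],np.mean(p,0), cv2.minEnclosingCircle((p[:,:2]*1000).astype(np.float32)))
m=(z>.12)&(z<.17)&(np.hypot(W[...,0]-.577,W[...,1]-.093)<.05)
print('carrier',m.sum(),np.median(W[m],0),np.nanpercentile(W[m],[2,98],axis=0))
E
python3 -m jog '[{"claw":4,"dx":0,"dy":0,"dz":-3,"spin":-4},{"claw":4,"dx":0,"dy":0,"dz":-3,"spin":-11},{"claw":4,"dx":0,"dy":0,"dz":-3,"spin":-18},{"claw":4,"dx":0,"dy":0,"dz":-3,"spin":-25},{"claw":4,"dx":0,"dy":0,"dz":-3,"spin":-32},{"claw":4,"dx":0,"dy":0,"dz":-3,"spin":-39},{"claw":4,"dx":0,"dy":0,"dz":-3,"spin":-46},{"claw":4,"dx":0,"dy":0,"dz":-3,"spin":-53},{"claw":4,"dx":0,"dy":0,"dz":-3,"spin":-60},{"claw":4,"dx":0,"dy":0,"dz":-3,"spin":-67},{"claw":4,"dx":0,"dy":0,"dz":-3,"spin":-74},{"claw":4,"dx":0,"dy":0,"dz":-3,"spin":-81},{"claw":4,"dx":0,"dy":0,"dz":-3,"spin":-88},{"claw":4,"dx":0,"dy":0,"dz":-3,"spin":-95}]'
python3 -m jog '[{"claw":4,"dx":0,"dy":0,"dz":0,"spin":-7},{"claw":4,"dx":0,"dy":0,"dz":0,"spin":-14},{"claw":4,"dx":0,"dy":0,"dz":0,"spin":-21},{"claw":4,"dx":0,"dy":0,"dz":0,"spin":-28},{"claw":4,"dx":0,"dy":0,"dz":0,"spin":-35},{"claw":4,"dx":0,"dy":0,"dz":0,"spin":-42},{"claw":4,"dx":0,"dy":0,"dz":0,"spin":-49},{"claw":4,"dx":0,"dy":0,"dz":0,"spin":-56},{"claw":4,"dx":0,"dy":0,"dz":0,"spin":-63},{"claw":4,"dx":0,"dy":0,"dz":0,"spin":-70},{"claw":4,"dx":0,"dy":0,"dz":0,"spin":-77},{"claw":4,"dx":0,"dy":0,"dz":0,"spin":-82},{"claw":4,"dx":0,"dy":0,"dz":0,"spin":-85},{"claw":4,"dx":0,"dy":0,"dz":0,"spin":-85}]'
python3 -c "
from h import *
go(629.5,0,190,72.7)"
```

```text
pad 4403 (633.2169189453125, 6.596415996551514) 28.235530853271484 [0.63400233 0.00670016 0.08034368]
pil 228 [ 0.67876475 -0.00638542  0.11007225] ((678.9885864257812, -6.86929988861084), 5.109354496002197)
pil 163 [0.62240165 0.05377189 0.11022321] ((622.2313842773438, 53.69734191894531), 4.8582763671875)
pil 188 [ 0.59848977 -0.02519839  0.10981944] ((598.2943115234375, -25.715917587280273), 5.245338439941406)
carrier 1258 [0.58932907 0.07988573 0.16903923] [[0.57865088 0.06537989 0.15922587]
 [0.59561011 0.09858924 0.16994712]]
time: 6.17
position: [0.5766, 0.0947, 0.1903]
tool_rot: [-2.437, -1.982, 0.001]
ft_force: [0.1, 1.1, -2.0]
grip_width: 0.09
grip_force: 30.0
time: 7.33
position: [0.5767, 0.0946, 0.1904]
tool_rot: [-0.466, -3.106, -0.0]
ft_force: [0.3, -0.4, 0.2]
grip_width: 0.089
grip_force: 30.0
t 7.33 shift [-78.2 -75.    0.3] spin 0.3 tilt 0.04 F [ 0.3 -0.4  0.2] w 7.7 gf 30.0 p [576.7  94.6 190.4] yaw 73.0
```

```bash
python3 -c "
from h import *
go(631.2,-.8,190,72.7)"
python3 -m jog '[{"claw":4,"dx":-8,"dy":-7,"dz":0,"spin":0},{"claw":4,"dx":-24,"dy":-22,"dz":0,"spin":0},{"claw":4,"dx":-42,"dy":-40,"dz":0,"spin":0},{"claw":4,"dx":-60,"dy":-58,"dz":0,"spin":0},{"claw":4,"dx":-74,"dy":-70,"dz":0,"spin":0},{"claw":4,"dx":-80,"dy":-75,"dz":0,"spin":0},{"claw":4,"dx":-80,"dy":-75,"dz":0,"spin":0},{"claw":4,"dx":-80,"dy":-75,"dz":20,"spin":0},{"claw":4,"dx":-80,"dy":-75,"dz":40,"spin":0},{"claw":4,"dx":-80,"dy":-75,"dz":55,"spin":0},{"claw":4,"dx":-80,"dy":-75,"dz":65,"spin":0},{"claw":4,"dx":-80,"dy":-75,"dz":68,"spin":0},{"claw":4,"dx":-80,"dy":-75,"dz":68,"spin":0},{"claw":4,"dx":-80,"dy":-75,"dz":68,"spin":0}]'
python3 -c "
from h import *
go(631.2,-.8,109.9,72.7)"
```

```text
t 7.33 shift [-80.1 -75.2   0.3] spin 0.3 tilt 0.04 F [ 0.3 -0.4  0.2] w 7.7 gf 30.0 p [576.7  94.6 190.4] yaw 73.0
time: 8.5
position: [0.6318, -0.0009, 0.1234]
tool_rot: [0.47, 3.105, 0.001]
ft_force: [1.0, 0.2, -0.6]
grip_width: 0.089
grip_force: 30.0
t 8.5 shift [ 0.6 -0.1 13.5] spin 0.1 tilt 0.07 F [ 1.   0.2 -0.6] w 7.8 gf 30.0 p [631.8  -0.9 123.4] yaw 72.8
```

```bash
python3 -m jog '[{"claw":4,"dx":0.6,"dy":0,"dz":4,"spin":0},{"claw":4,"dx":0.6,"dy":0,"dz":8,"spin":0},{"claw":4,"dx":0.6,"dy":0,"dz":10,"spin":0},{"claw":4,"dx":0.6,"dy":0,"dz":11,"spin":0},{"claw":4,"dx":0.6,"dy":0,"dz":12,"spin":0},{"claw":4,"dx":0.6,"dy":0,"dz":12.5,"spin":0},{"claw":4,"dx":0.6,"dy":0,"dz":12.5,"spin":0},{"claw":4,"dx":0.6,"dy":0,"dz":12.5,"spin":0}]'
python3 -c "
from h import *
go(631.2,-.8,109.9,72.7)"
python3 -m jog '[{"claw":4,"dx":0,"dy":0,"dz":0.4,"spin":0},{"claw":4,"dx":0,"dy":0,"dz":0.8,"spin":0},{"claw":4,"dx":0,"dy":0,"dz":1,"spin":0},{"claw":4,"dx":0,"dy":0,"dz":1,"spin":0},{"claw":4,"dx":0,"dy":0,"dz":1,"spin":0}]'
python3 -c "
from h import *
go(631.2,-.8,109.9,72.7)"
```

```text
time: 9.17
position: [0.6309, -0.0013, 0.1102]
tool_rot: [0.471, 3.106, 0.0]
ft_force: [0.4, 0.0, -0.6]
grip_width: 0.09
grip_force: 30.0
t 9.17 shift [-0.1  0.6  0.3] spin 0.0 tilt 0.01 F [ 0.4  0.  -0.6] w 7.8 gf 30.0 p [630.9  -1.3 110.2] yaw 72.7
time: 9.58
position: [0.631, -0.0013, 0.1099]
tool_rot: [0.471, 3.106, 0.0]
ft_force: [-1.9, -0.0, 4.9]
grip_width: 0.091
grip_force: 30.0
t 9.58 shift [-0.   0.6  0. ] spin 0.0 tilt 0.04 F [-1.9 -0.   4.9] w 7.9 gf 30.0 p [631.   -1.3 109.9] yaw 72.7
```

Contact shows at 4.9 N and the predicted height. I'll release and rise.

```bash
python3 -m jog '[{"claw":10,"dx":0,"dy":0,"dz":-0.5,"spin":0},{"claw":14,"dx":0,"dy":0,"dz":-0.5,"spin":0},{"claw":18,"dx":0,"dy":0,"dz":-0.5,"spin":0},{"claw":20,"dx":0,"dy":0,"dz":-0.5,"spin":0},{"claw":20,"dx":0,"dy":0,"dz":-0.5,"spin":0},{"claw":20,"dx":0,"dy":0,"dz":-8,"spin":0},{"claw":20,"dx":0,"dy":0,"dz":-25,"spin":0},{"claw":20,"dx":0,"dy":0,"dz":-55,"spin":0},{"claw":20,"dx":0,"dy":0,"dz":-90,"spin":0},{"claw":20,"dx":20,"dy":0,"dz":-100,"spin":0},{"claw":20,"dx":60,"dy":0,"dz":-100,"spin":0},{"claw":20,"dx":80,"dy":0,"dz":-100,"spin":0},{"claw":20,"dx":80,"dy":0,"dz":-100,"spin":0}]'
python3 - <<'E'
from h import *
go(470,-262,190,-65)
snap('wrist','w3');snap('top','top2')
f,W=load('top2'); z=W[...,2]; r=np.hypot(W[...,0]-.6332,W[...,1]-.0069)
for a,b in((.086,.098),(.118,.13)):
  m=(z>a)&(z<b)&(r<.032); p=(W[m][:,:2]*1000).astype(np.float32)
  if len(p)>3: print(a,len(p),cv2.minEnclosingCircle(p),cv2.minAreaRect(p))
f,W=load('w3'); z=W[...,2]; r=np.hypot(W[...,0]-.6332,W[...,1]-.0069)
for a,b in((.086,.098),(.118,.13)):
  m=(z>a)&(z<b)&(r<.032); p=(W[m][:,:2]*1000).astype(np.float32)
  if len(p)>3: print('w',a,len(p),cv2.minEnclosingCircle(p),cv2.minAreaRect(p))
E
```

```text
time: 10.67
position: [0.5514, 0.0243, 0.2101]
tool_rot: [-0.467, -3.105, -0.003]
ft_force: [-0.6, 0.9, -0.1]
grip_width: 0.231
grip_force: 0.0
t 10.67 shift [  -6.5 -297.6   19.6] spin 137.9 tilt 0.13 F [-0.6  0.9 -0.1] w 20.1 gf 0.0 p [551.4  24.3 210.1] yaw 72.9
w 0.086 589 ((637.8593139648438, 1.322342872619629), 20.158390045166016) ((640.13720703125, 0.15436935424804688), (36.13412094116211, 25.97892951965332), 74.35407257080078)
w 0.118 206 ((625.6165161132812, -0.2991311550140381), 9.894484519958496) ((625.7340087890625, 0.1230931282043457), (6.682495594024658, 19.34990119934082), 72.88025665283203)
```

View pics/w3.png

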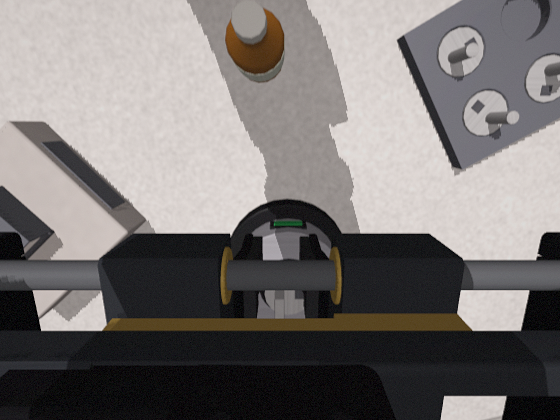

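The wrist view shows the carrier under the fingers at (285,290), seemingly upright but mostly hidden by the gripper. I'll check it from the top camera once the arm is away at the console.

```bash
python3 -m jog '[{"claw":0,"dx":0,"dy":-20,"dz":0,"spin":7},{"claw":0,"dx":0,"dy":-55,"dz":0,"spin":14},{"claw":0,"dx":0,"dy":-90,"dz":0,"spin":21},{"claw":0,"dx":0,"dy":-125,"dz":0,"spin":28},{"claw":0,"dx":0,"dy":-160,"dz":0,"spin":35},{"claw":0,"dx":0,"dy":-190,"dz":0,"spin":42},{"claw":0,"dx":0,"dy":-220,"dz":0,"spin":49},{"claw":0,"dx":0,"dy":-250,"dz":0,"spin":56},{"claw":0,"dx":0,"dy":-280,"dz":0,"spin":63},{"claw":0,"dx":0,"dy":-302,"dz":0,"spin":70},{"claw":0,"dx":0,"dy":-302,"dz":0,"spin":77},{"claw":0,"dx":0,"dy":-302,"dz":0,"spin":84},{"claw":0,"dx":0,"dy":-302,"dz":0,"spin":91},{"claw":0,"dx":0,"dy":-302,"dz":0,"spin":98},{"claw":0,"dx":0,"dy":-302,"dz":0,"spin":105},{"claw":0,"dx":0,"dy":-302,"dz":0,"spin":112},{"claw":0,"dx":0,"dy":-302,"dz":0,"spin":119},{"claw":0,"dx":0,"dy":-302,"dz":0,"spin":126},{"claw":0,"dx":0,"dy":-302,"dz":0,"spin":133},{"claw":0,"dx":0,"dy":-302,"dz":0,"spin":138}]' 30
python3 - <<'E'
from h import *
snap('top','top3'); snap('wrist','w4')
f,W=load('top3'); z=W[...,2]; r=np.hypot(W[...,0]-.6332,W[...,1]-.0069)
for a,b in((.086,.098),(.118,.13)):
  m=(z>a)&(z<b)&(r<.032); p=(W[m][:,:2]*1000).astype(np.float32)
  if len(p)>3: print(a,len(p),np.median(W[m],0),cv2.minEnclosingCircle(p),cv2.minAreaRect(p))
f,W=load('w4'); z=W[...,2]; r=np.hypot(W[...,0]-.503,W[...,1]+.2455)
m=(z>.12)&(z<.13)&(r<.04); p=(W[m][:,:2]*1000).astype(np.float32)
if len(p)>3: print('tab',len(p),np.median(W[m],0),cv2.minAreaRect(p))
go(475.4,-258.1,124,-65)
E
```

```text
time: 12.43
position: [0.4655, -0.2673, 0.2093]
tool_rot: [3.069, 0.662, -0.0]
ft_force: [0.0, -0.4, -0.9]
grip_width: 0.006
grip_force: 0.0
0.086 180 [0.63300849 0.00940194 0.09184896] ((635.2286987304688, 7.266554832458496), 24.420066833496094) ((632.565185546875, 6.667072296142578), (43.38396453857422, 42.525001525878906), 17.352008819580078)
0.118 31 [ 6.29378170e-01 -4.24224376e-04  1.24801759e-01] ((630.5750732421875, -0.2744922637939453), 12.421502113342285) ((630.4130249023438, -0.7885780334472656), (7.420663356781006, 24.603609085083008), 72.51051330566406)
tab 486 [ 0.50293752 -0.24652164  0.12554065] ((502.8050231933594, -246.6246337890625), (8.100525856018066, 29.017610549926758), 24.16726303100586)
t 12.53 shift [12.9 -4.2 85.3] spin -0.3 tilt 0.08 F [-0.3 -0.2 -0.1] w 0.4 gf 0.0 p [ 465.4 -267.2  209.3] yaw -65.3
```

View pics/w4.png

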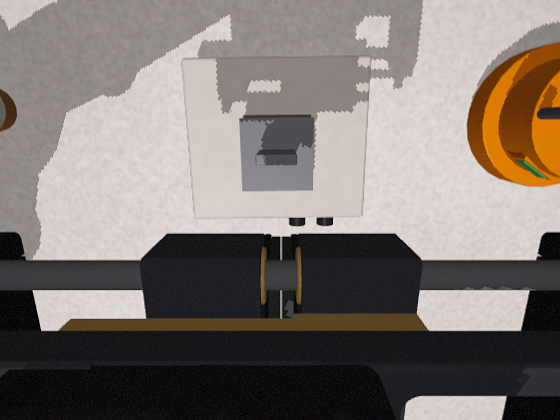

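The top view confirms the carrier lies level (disc top z 92 mm) at (632.6, 6.7), 0.6 mm off the pad centre. The wrist view shows the closed guard with its tab at (277,157), in line with the closed fingers. I go down beside the tab and push it over.

```bash
python3 -m jog '[{"claw":0,"dx":5,"dy":-3,"dz":35,"spin":0},{"claw":0,"dx":10,"dy":-3.5,"dz":65,"spin":0},{"claw":0,"dx":12,"dy":-3.5,"dz":82,"spin":0},{"claw":0,"dx":12,"dy":-3.5,"dz":85,"spin":0},{"claw":0,"dx":12,"dy":-3.5,"dz":85,"spin":0},{"claw":0,"dx":12,"dy":-3.5,"dz":85,"spin":0}]'
python3 -c "
from h import *
go(475.6,-259.2,124,-65)"
python3 -m jog '[{"claw":0,"dx":8,"dy":0,"dz":0,"spin":0},{"claw":0,"dx":15,"dy":0,"dz":0,"spin":0},{"claw":0,"dx":22,"dy":0,"dz":-2,"spin":0},{"claw":0,"dx":30,"dy":0,"dz":-4,"spin":0},{"claw":0,"dx":38,"dy":0,"dz":-6,"spin":0},{"claw":0,"dx":46,"dy":0,"dz":-8,"spin":0},{"claw":0,"dx":54,"dy":0,"dz":-8,"spin":0},{"claw":0,"dx":62,"dy":0,"dz":-8,"spin":0},{"claw":0,"dx":70,"dy":0,"dz":-8,"spin":0},{"claw":0,"dx":78,"dy":0,"dz":-8,"spin":0},{"claw":0,"dx":86,"dy":0,"dz":-7,"spin":0},{"claw":0,"dx":94,"dy":0,"dz":-6,"spin":0},{"claw":0,"dx":96,"dy":0,"dz":-6,"spin":0},{"claw":0,"dx":96,"dy":0,"dz":-6,"spin":0}]'
python3 -c "
from h import *
go(561.7,-219,124,-65)"
```

```text
time: 13.03
position: [0.4749, -0.2589, 0.1251]
tool_rot: [3.067, 0.674, 0.001]
ft_force: [-0.5, -0.9, 0.7]
grip_width: 0.006
grip_force: 0.0
t 13.03 shift [0.5 0.6 1.1] spin -0.2 tilt 0.09 F [-0.5 -0.9  0.7] w 0.5 gf 0.0 p [ 474.9 -258.9  125.1] yaw -65.2
time: 14.2
position: [0.5621, -0.217, 0.1297]
tool_rot: [-3.068, -0.675, 0.001]
ft_force: [-0.3, -0.3, -0.4]
grip_width: 0.003
grip_force: 0.0
t 14.2 shift [-1.2  1.7  5.7] spin -0.2 tilt 0.02 F [-0.3 -0.3 -0.4] w 0.3 gf 0.0 p [ 562.1 -217.   129.7] yaw -65.2
```

```bash
python3 -m jog '[{"claw":0,"dx":0,"dy":0,"dz":-15,"spin":0},{"claw":0,"dx":0,"dy":0,"dz":-35,"spin":0},{"claw":0,"dx":0,"dy":0,"dz":-60,"spin":0},{"claw":0,"dx":-20,"dy":0,"dz":-75,"spin":0},{"claw":0,"dx":-55,"dy":0,"dz":-75,"spin":0},{"claw":0,"dx":-90,"dy":0,"dz":-75,"spin":0},{"claw":0,"dx":-105,"dy":0,"dz":-75,"spin":0},{"claw":0,"dx":-105,"dy":0,"dz":-75,"spin":0},{"claw":0,"dx":-105,"dy":0,"dz":-75,"spin":0}]'
python3 - <<'E'
from h import *
snap('wrist','w5'); f,W=load('w5'); z=W[...,2]
r=np.hypot(W[...,0]-.5007,W[...,1]+.2462)
m=(z>.069)&(z<.075)&(r<.025); p=(W[m][:,:2]*1000).astype(np.float32)
if len(p)>3: print('btn',len(p),np.median(W[m],0),cv2.minEnclosingCircle(p))
c=np.array([np.cos(np.radians(25)),np.sin(np.radians(25))])
X=(W[...,:2]-[.5098,-.242])@c*1000
m=(z>.085)&(r<.12)&(z<.14)&(X>-40); print('guard x range',np.nanpercentile(X[m],[1,50,99]),'z',np.nanpercentile(z[m],[1,50,99]),m.sum())
go(492.6,-250,120,-65)
E
```

```text
time: 14.95
position: [0.4656, -0.2621, 0.2054]
tool_rot: [-3.069, -0.67, -0.003]
ft_force: [0.9, 0.2, -0.6]
grip_width: 0.003
grip_force: 0.0
btn 753 [ 0.50140879 -0.24726201  0.07204986] ((501.0083923339844, -247.3747100830078), 13.857460021972656)
guard x range [17.80581181 42.95331154 93.04873643] z [0.08653528 0.11303884 0.11577182] 6400
t 15.0 shift [28.1  0.7 85.3] spin -0.3 tilt 0.09 F [ 0.8 -0.  -0.3] w 0.4 gf 0.0 p [ 466.6 -261.2  205.3] yaw -65.3
```

View pics/w5.png

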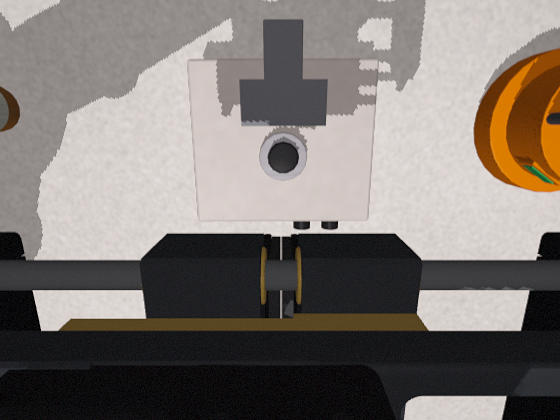

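The guard stands open at the stop and its nearest edge is at console x 17.8 mm. The button is exposed at (283,157), measuring (501.0, -247.4, 72) with a radius of 13.9 mm. I'll go above it and press.

```bash
python3 -m jog '[{"claw":0,"dx":20,"dy":1,"dz":20,"spin":0},{"claw":0,"dx":37,"dy":1.8,"dz":50,"spin":0},{"claw":0,"dx":37,"dy":1.8,"dz":85,"spin":0},{"claw":0,"dx":37,"dy":1.8,"dz":105,"spin":0},{"claw":0,"dx":37,"dy":1.8,"dz":113,"spin":0},{"claw":0,"dx":37,"dy":1.8,"dz":113,"spin":0},{"claw":0,"dx":37,"dy":1.8,"dz":113,"spin":0}]'
python3 -c "
from h import *
go(501,-247.3,80,-65)"
python3 -m jog '[{"claw":0,"dx":0,"dy":0,"dz":3,"spin":0},{"claw":0,"dx":0,"dy":0,"dz":6,"spin":0},{"claw":0,"dx":0,"dy":0,"dz":8,"spin":0},{"claw":0,"dx":0,"dy":0,"dz":10,"spin":0},{"claw":0,"dx":0,"dy":0,"dz":12,"spin":0},{"claw":0,"dx":0,"dy":0,"dz":12,"spin":0},{"claw":0,"dx":0,"dy":0,"dz":12,"spin":0}]'
python3 -c "
from h import *
go(501,-247.3,80,-65)"
```

```text
time: 15.58
position: [0.5014, -0.2476, 0.0925]
tool_rot: [3.068, 0.674, 0.0]
ft_force: [0.1, 0.7, 0.1]
grip_width: 0.004
grip_force: 0.0
t 15.58 shift [-0.2 -0.4 12.5] spin -0.2 tilt 0.03 F [0.1 0.7 0.1] w 0.4 gf 0.0 p [ 501.4 -247.6   92.5] yaw -65.2
time: 16.17
position: [0.5016, -0.2481, 0.0809]
tool_rot: [3.067, 0.673, 0.004]
ft_force: [2.0, -1.3, 4.4]
grip_width: 0.006
grip_force: 2.3
t 16.17 shift [-0.2 -0.9  0.9] spin -0.3 tilt 0.15 F [ 2.  -1.3  4.4] w 0.5 gf 2.3 p [ 501.6 -248.1   80.9] yaw -65.3
```

```bash
for i in 1; do python3 -m jog '[{"claw":0,"dx":0,"dy":0,"dz":0.7,"spin":0},{"claw":0,"dx":0,"dy":0,"dz":1.4,"spin":0},{"claw":0,"dx":0,"dy":0,"dz":1.4,"spin":0},{"claw":0,"dx":0,"dy":0,"dz":1.4,"spin":0}]'; done
```

```text
time: 16.5
position: [0.5016, -0.2482, 0.0803]
tool_rot: [3.068, 0.673, 0.004]
ft_force: [1.1, 1.1, 11.7]
grip_width: 0.004
grip_force: 5.7
```

```bash
python3 -m jog '[{"claw":0,"dx":0,"dy":0,"dz":0.6,"spin":0},{"claw":0,"dx":0,"dy":0,"dz":1,"spin":0},{"claw":0,"dx":0,"dy":0,"dz":1,"spin":0},{"claw":0,"dx":0,"dy":0,"dz":1,"spin":0}]'
python3 -m jog '[{"claw":0,"dx":0,"dy":0,"dz":-5,"spin":0},{"claw":0,"dx":0,"dy":0,"dz":-15,"spin":0},{"claw":0,"dx":0,"dy":0,"dz":-40,"spin":0},{"claw":0,"dx":0,"dy":0,"dz":-80,"spin":0},{"claw":0,"dx":-20,"dy":0,"dz":-115,"spin":0},{"claw":0,"dx":-45,"dy":0,"dz":-125,"spin":0},{"claw":0,"dx":-45,"dy":0,"dz":-125,"spin":0},{"claw":0,"dx":-45,"dy":0,"dz":-125,"spin":0}]'
python3 - <<'E'
from h import *
snap('wrist','w6'); snap('top','top4'); f,W=load('w6'); z=W[...,2]
r=np.hypot(W[...,0]-.501,W[...,1]+.2474)
m=(r<.010)&(z>.05); print('btn top',np.nanmedian(z[m]))
c=np.array([np.cos(np.radians(25)),np.sin(np.radians(25))])
X=(W[...,:2]-[.5098,-.242])@c*1000
m=(z>.085)&(r<.12)&(z<.14)&(X>-40); print('guard',np.nanpercentile(X[m],[1,50,99]),np.nanpercentile(z[m],[50,99]))
f,W=load('top4'); z=W[...,2]; r=np.hypot(W[...,0]-.6332,W[...,1]-.0069)
m=(z>.086)&(z<.098)&(r<.032); print('disc',cv2.minAreaRect((W[m][:,:2]*1000).astype(np.float32)))
go(0,0,0,0)
E
```

```text
time: 16.83
position: [0.5016, -0.2482, 0.0802]
tool_rot: [3.068, 0.673, 0.004]
ft_force: [-1.6, 0.8, 16.6]
grip_width: 0.008
grip_force: 8.8
time: 17.5
position: [0.4582, -0.2673, 0.2032]
tool_rot: [-3.069, -0.669, -0.001]
ft_force: [0.4, 0.4, -1.1]
grip_width: 0.005
grip_force: 0.0
btn top 0.07219693044604591
guard [17.85706332 42.42952315 92.62156034] [0.11299333 0.11581404]
disc ((632.0601806640625, 7.1004486083984375), (44.606082916259766, 45.35807418823242), 36.16762924194336)
t 17.6 shift [-305.4 -433.1  202.9] spin -65.2 tilt 0.13 F [-0.  -0.1 -0.7] w 0.2 gf 0.0 p [ 459.1 -265.5  201.6] yaw -65.2
```

View pics/top4.png

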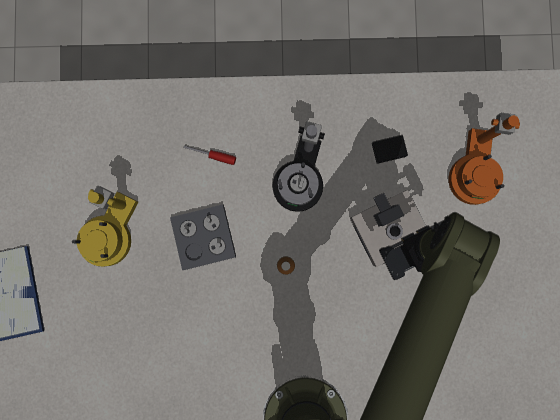

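The top view shows the carrier on the pad at (298,184), the guard open, the button released at (395,230), and the other items where they were. The job is ready to hand in.

```bash
python3 -c "
from bench import *
print(close_job())"
```

```text
the job is handed in; nothing more can be done
None
```

The job is handed in after about 17.6 s: the bladed carrier sits level about 1 mm off the pad centre, the guard stayed up, the start button was pressed to its stop and released, and nothing else was moved; no verdict came back.

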